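# Grade a rubber machine foot with the pin hardness gauge

## Task

Grade the big rubber foot that stands on the steel plate: press the pin gauge upright on the middle of its top, gently, until the gauge's flat foot sits fully on the rubber, hold it there for about a second and read how far the pin sank in. Stand the gauge back in the socket of its stand with that reading still on its dial, then set the rubber foot down upright in the sorting tray: in the compartment next to the pull tab if the pin sank more than 4 mm (soft), in the one at the other end if it sank less than 2 mm (hard), else in the middle one. Leave everything else where it is.

Things in the scene. Friction and masses are not known exactly. Their poses are not given: they have to be found in the camera images.
- gauge: Hand-held rubber hardness gauge, about 0.26 kg, 77 mm tall, upright in its stand at the start. Flat round steel presser foot at the bottom, 34 mm across, 8 mm thick; aluminium body above; round dial on its +x side. Origin: centre of the presser foot's flat underside; z up along the gauge.
- gauge_grip (a point): Where to grip the gauge: middle of its upright body, 48 mm above the underside; axes as the gauge's. The body is 26 mm (own x) by 30 mm (own y), from 8 to 72 mm height; grip it from above on the flat sides across own y. The dial, 44 mm across, stands at x = 17 to 33 mm, heights 26 to 70 mm; a small button tops the body at 77 mm.
- pin_tip (a point): Tip of the gauge's sprung steel pin, 6 mm across, which sticks 8 mm out of the middle of the presser foot's underside. When the presser foot sits flat on the rubber, the pin has sunk in by 8 mm less its push-back.
- gauge_pin (a joint): Push-back of the pin into the gauge now, in m: 0 = 8 mm out, 0.008 = level with the presser foot. It takes about 1 N plus 1 N per mm of push-back. Pressing on the rubber foot, the pin first sinks in easily (pad 0.25 N per mm), then is stopped and goes back into the gauge, 1 to 8 N, till the presser foot seats and force rises steeply.
- gauge_peak (a joint): The dial's reading, in m: the farthest push-back of the pin so far; 0 at the start, and it stays there. Seated on the foot it becomes 0.008 less the sink: below 0.004 soft, 0.004 to 0.006 medium, above 0.006 hard (the foot gives 0.0025 to 0.0075). The needle turns one tick, 31 degrees, clockwise per mm, 0 at lower left. A harder push on the pin spoils it: keep the pin off all else.
- foot: Rubber machine foot: black rubber cylinder 44 mm across, 30 mm tall, 70 to 80 g, a thin steel disc below. Its flat top has a round centre pad, 25 mm across, that gives under the pin (press within 6 mm of its centre); the rim round it is stiff and carries the presser foot. Press it seated with 12 to 18 N in all, never above 25 N. Origin: centre of the underside, z up.
- stand_socket (a point): Centre of the flat floor of the round socket in the gauge's stand, 18 mm above the counter; z up. The presser foot stands on it when the gauge is put away.
- gauge_stand: Black plastic block 90 x 90 x 30 mm, fixed to the counter, with a socket in its top 45 mm across and 12 mm deep, and a 16 mm through hole below that for the pin. Origin: centre of its underside.
- test_plate: Flat steel plate 160 mm (own x) by 240 mm (own y) by 10 mm thick, fixed to the counter, on which the rubber foot stands. Origin: centre of its underside.
- sorting_tray: Open white plastic tray, 120 mm (own x) by 224 mm (own y), 30 mm high, fixed to the counter, walls and two dividers 4 mm thick, making three compartments in a row along own y, each 112 x 69 mm inside, floor 4 mm above the counter. A pull tab sticks out of the rim at the +y end. Origin: centre of its underside.
- tray_tab_end (a point): Centre of the floor of the compartment next to the pull tab (soft feet).
- tray_middle (a point): Centre of the floor of the middle compartment (medium feet).
- tray_plain_end (a point): Centre of the floor of the compartment at the end without the tab (hard feet).
- small_stop: Bystander on the plate: small conical rubber stop 30 mm across, 18 mm tall. Origin: centre of its underside.
- steel_collar: Bystander on the plate: steel ring 28 mm across, 12 mm high. Origin: centre of its underside.
- screwdriver: Bystander: screwdriver lying between the robot and the plate, 190 mm long.
- tape_roll: Bystander: roll of tape lying flat behind the plate, 100 mm across, 24 mm high.
- mug: Bystander: white mug behind the plate, 80 mm across, 92 mm tall.
- stapler: Bystander: stapler behind the plate, 150 mm long, 50 mm high.
- calculator: Bystander: desk calculator behind the plate, 160 x 100 x 16 mm.
There are look-alikes about, which are no part of the job. What is shaped like the foot but pink, purple or white is not meant.

How it is judged:
By the outcome, as a careful person would: the job done as asked, in the order asked, and still so for the second after the job is handed in, with the robot touching nothing.
It also fails if it takes over 58 s, if anything falls off the work surface, if the arm or the gripper's body presses on something with over 40 N, if the wrist force passes 120 N, or if a joint passes its speed limit or range.

## Robot

A 6-joint arm with a two-finger parallel gripper is mounted at the origin on the work surface. World frame = base frame: x ahead of the robot, y to its left, z up, the work surface at z = 0. Lengths are in m, angles in degrees, forces in N, time in s.
With the tool pointing down it reaches from about 0.375 to 0.9 m from the base axis. Payload 3.1 kg.
Tool frame: the origin (TCP) lies on the centre line of the jaws, within the pads' length; the fingertips stand 22 mm ahead of it and the grasp point (between the pads) lies 3 mm ahead of it; y points along the fingers, z is the direction in which the jaws open and shut, and the axes are right-handed (so a half turn about y gives the same grasp; the last joint's range is limited). The gripper opens to 87 mm and grips with 3 to 60 N. Pads are 19 mm wide; open, the fingers measure 117 mm over their backs; the gripper's body (75 mm by 190 mm) begins 51 mm behind the grasp point.
Start: joints at [66.377, 30.224, 82.088, -0, 67.689, -10.227], TCP at [0.145, 0.608, 0.245] pointing down, gripper open.
Joint ranges: [-176.69, 176.69], [-43.24, 126.21], [12.49, 139.97], [-82, 262], [0, 151.66], [-163.58, 163.58]. Speed limits (degrees/s): [159.86, 159.86, 180, 180, 180, 180].

## Interface

Orientations are given as a 3x3 rotation matrix whose columns are the frame's x, y, z axes.
In Python, from rig import bot gives the robot as it stands.
- The arm moves only by the tool jog_arm, never from a script. Its argument "motion" is one flat list of numbers, 6 for each row, row after row: the shift along the tool's x, y, z in mm, then the turn, a rotation vector about the tool's x, y, z in degrees. A call has 1 to 20 rows; each row is the pose to reach, as a shift and turn from the pose commanded when the call began, along the tool's axes at that moment; what a row does not reach only later rows make up. A row lasts 1/8 s, in which the tool goes at most 62.5 mm and 10.7 degrees, less where a joint would pass 70% of its speed; a pose out of reach is approached as far as the arm can. A call with a gripper value outside its range is refused whole. "gripper" is the opening, from 0 (shut) to 1 (fully open), set as the call begins (left out, the last holds). The fingers move at their own pace and stop on an object; the grip force is fixed at half the most. Time passes only in rows, so rows that repeat a pose let the fingers close. It gives the time, the measured TCP pose, the force and the opening at its end, in the units of the state.
- bot.read_state(): the state, without advancing time (a new reading comes with each control period).
- bot.capture(name): name is "side" or "top" or "wrist"; returns (picture, depth): 420x560x3 uint8, red, green, blue; 420x560 float32, m along the optical axis (not along the pixel's ray), 0 where there is no reading.
- bot.get_calibration(name): a dict with "mtx" (3x3 intrinsics, pixels), "pose" (4x4, takes a point from camera to world coordinates); the wrist camera has in their place "hand_eye" (4x4, takes a point from camera to tool coordinates, whose origin is the TCP and whose axes are the tool frame's). Camera axes: x right, y up, looking along -z (the intrinsics and any distortion apply to the point x, -y, -z); pixel columns grow to the right and rows downward; lengths in m; the calibration is good to about 2 mm. The wrist camera is an equidistant fisheye: a pixel r from the principal point sees the ray r / f radians off the axis. A picture is of the moment at which its call begins: read the wrist's pose just before it. get_calibration takes no time and is no camera call.
- bot.hand_in(): hands the job in, once; it reports no verdict.
The state is a dict: "time_s": time; "joint_positions": joint angles; "qvel": joint speeds; "tau": joint torques, N m; "position": TCP position; "tcp_rot": TCP orientation; "force": force on the tool from outside, world axes, zero at the start; "moment": the same for the moment, N m; "opening": opening from 0.0 (shut) to 1.0 (fully open).
Only numpy, scipy, OpenCV 4.12 (cv2) and the standard library are available. Lean on these libraries where they do the work, as an engineer would, in place of code of your own. Each camera call takes 0.05 s, during which the arm holds its last target.

## Working session

There is one attempt and no reset: what is moved stays moved. The work goes in short steps, Python scripts to look and compute and a tool call to move; the robot and the scene stay as the last step left them, time stands still between calls to the robot, and variables do not carry over. Pictures are saved under pics/ and viewed, and the job is handed in when it is done.

Besides the shell and the picture viewer there is one more tool, called after ">>>" by a JSON object that holds its "op" and its "data", one argument or row to a line. jog_arm: Moves the arm, as the interface text tells. Its arguments: {"type":"object","properties":{"motion":{"type":"array","items":{"type":"number"}},"gripper":{"type":"number"}},"required":["motion"]}

```bash
ls; mkdir -p pics
python3 - <<'E'
from rig import bot
import cv2
s=bot.read_state()
for k,v in s.items(): print(k,v)
for n in ["top","side","wrist"]:
    p,d=bot.capture(n); cv2.imwrite(f"pics/a_{n}.png",p[:,:,::-1])
    import numpy as np; np.savez(f"a_{n}.npz",p=p,d=d)
    print(n,bot.get_calibration(n))
E
```

```text
pics
time_s 0.0
joint_positions [ 6.63772754e+01  3.02800359e+01  8.21560442e+01 -9.00300020e-04
  6.76891169e+01 -1.02265109e+01]
qvel [ 0.12939982  0.05847132 -0.01018448 -0.07585365  0.08215827 -0.00612691]
tau [ 9.29249436e-04 -4.40049040e+01 -1.76594031e+01  6.31389976e-02
  5.81786467e-02 -1.94205504e-04]
position [0.14449085 0.6073656  0.24356201]
tcp_rot [[ 9.72792415e-01 -8.62277388e-04  2.31676872e-01]
 [-2.31678175e-01 -2.00782071e-03  9.72790415e-01]
 [-3.73649556e-04 -9.99997613e-01 -2.15296361e-03]]
force [ 0.48428724  0.10094656 -0.05182412]
moment [ 0.02357269 -0.00761459 -0.05299007]
opening 1.0008883050625934
top {'mtx': array([[437.91160449,   0.        , 280.50687497],
       [  0.        , 437.91160449, 203.22243753],
       [  0.        ,   0.        ,   1.        ]]), 'pose': array([[ 0.00316888,  0.99135092, -0.1311995 ,  0.41187939],
       [-0.99994186,  0.0044936 ,  0.00980216,  0.00164113],
       [ 0.01030694,  0.13116081,  0.99130752,  1.13358835],
       [ 0.        ,  0.        ,  0.        ,  1.        ]])}
side {'mtx': array([[519.22970457,   0.     
[... 200 characters left out ...]
[-0.08586755,  0.76723363, -0.63559368, -0.73542749],
       [ 0.01285702,  0.6387501 ,  0.76930683,  0.92673475],
       [ 0.        ,  0.        ,  0.        ,  1.        ]])}
wrist {'mtx': array([[325.1922621 ,   0.        , 279.48624981],
       [  0.        , 325.1922621 , 209.99448849],
       [  0.        ,   0.        ,   1.        ]]), 'hand_eye': array([[ 3.18905590e-04, -9.58729679e-01, -2.84319011e-01,
        -7.91997306e-02],
       [ 2.27244387e-04,  2.84319087e-01, -9.58729683e-01,
        -1.40462665e-01],
       [ 9.99999923e-01,  2.41134356e-04,  3.08536884e-04,
        -8.84310321e-04],
       [ 0.00000000e+00,  0.00000000e+00,  0.00000000e+00,
         1.00000000e+00]])}
```

View pics/a_top.png

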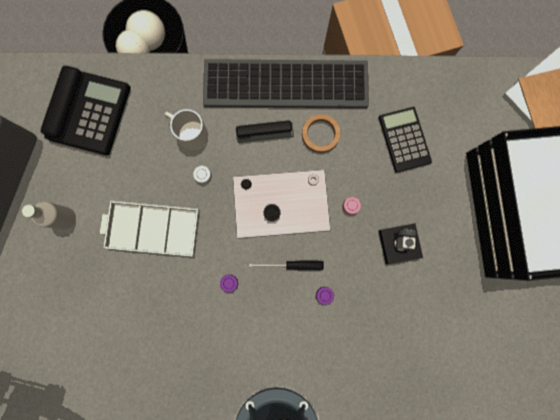

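View pics/a_side.png

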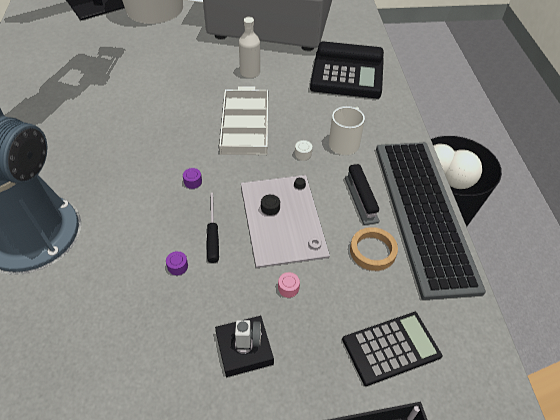

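View pics/a_wrist.png

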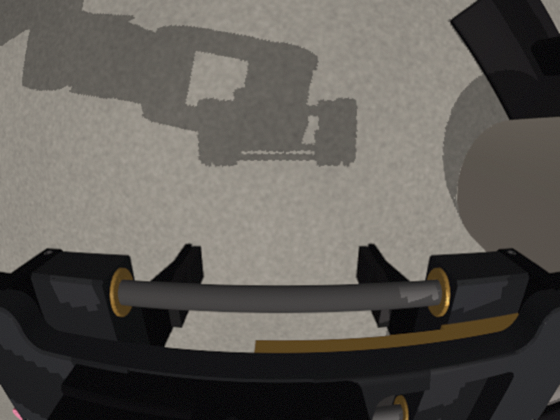

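The top view shows the gauge at (405,243), the black foot at (271,212), the small stop at (246,184), the collar at (313,180) and the tray at about (152,229) with its tab on the left. Next I enlarge crops of these.

```bash
cat > h.py <<'E'
import numpy as np, cv2
from rig import bot
def load(n,f=None):
    z=np.load(f or f"a_{n}.npz"); return z['p'],z['d'],bot.get_calibration(n)
def ray(c,u,v):
    K=c['mtx'];T=c['pose']; d=np.array([(u-K[0,2])/K[0,0],-(v-K[1,2])/K[1,1],-1.])
    return T[:3,3],T[:3,:3]@d
def onz(c,u,v,z):
    o,d=ray(c,u,v); return o+d*(z-o[2])/d[2]
def pts(d,c):
    K=c['mtx'];T=c['pose'];v,u=np.mgrid[:d.shape[0],:d.shape[1]]
    P=np.stack([(u-K[0,2])/K[0,0]*d,-(v-K[1,2])/K[1,1]*d,-d],-1)
    return P@T[:3,:3].T+T[:3,3]
def proj(c,P):
    K=c['mtx'];T=c['pose'];q=(np.asarray(P)-T[:3,3])@T[:3,:3]
    return np.stack([K[0,0]*q[...,0]/-q[...,2]+K[0,2],-K[1,1]*q[...,1]/-q[...,2]+K[1,2]],-1)
E
python3 - <<'E'
from h import *
t,_,_=load('top');s,_,_=load('side')
def cr(i,x,y,w,h): return cv2.resize(i[y:y+h,x:x+w],(400,300),interpolation=cv2.INTER_CUBIC)
a=np.vstack([np.hstack([cr(t,370,210,80,60),cr(t,231,164,100,75)]),np.hstack([cr(s,200,300,100,75),cr(t,95,190,112,84)])])
cv2.imwrite('pics/b.png',a[:,:,::-1])
for n in('top','side'):
    p,d,c=load(n);P=pts(d,c)
    ok=(d>0)
    b=ok&(abs(P[...,0]-.5)<.3)&(abs(P[...,1])<.5)&(P[...,2]>.003)&(P[...,2]<.12)
    print(n,b.sum(), (d==0).mean(), np.median(P[ok&(abs(P[...,2])<.02)][:,2]))
E
```

```text
top 29693 0.00405187074829932 0.0011354621551942223
side 29057 0.004162414965986395 0.0009523197449951004
```

View pics/b.png

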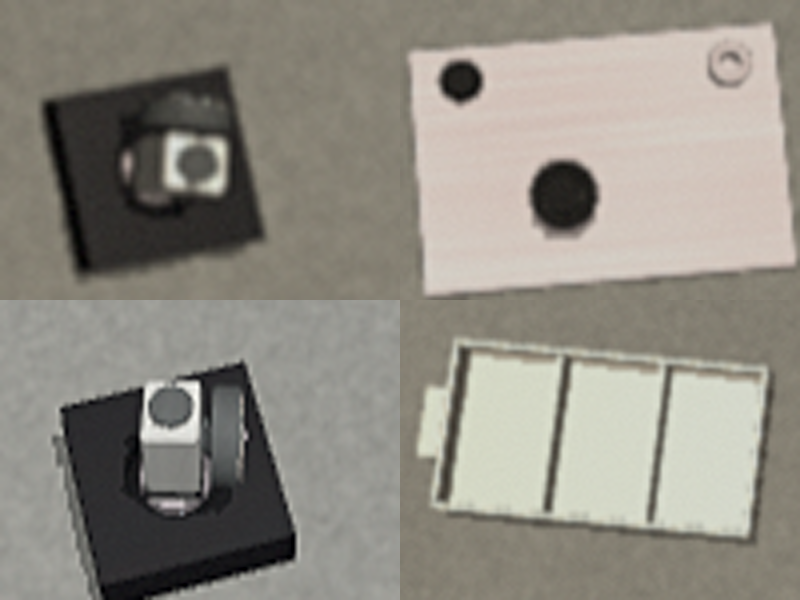

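The crops show the gauge upright with its dial toward world +x, and one large black foot on the plate at top (271,212). The similar small black one at (246,184) is the conical stop. The pink (352,206), purple (229,284; 325,296) and white (202,174) ones are excluded by colour. The tab is at the tray's left, the +y end. Now measuring.

Run:
```python
from h import *
T=load('top');S=load('side')
def rect(img,box,lo,hi):
    x,y,w,h=box;g=cv2.cvtColor(img,cv2.COLOR_RGB2GRAY)[y:y+h,x:x+w]
    k=cv2.inRange(g,lo,hi);n,l,st,ce=cv2.connectedComponentsWithStats(k)
    i=1+np.argmax(st[1:,4]);cn,_=cv2.findContours((l==i).astype('uint8'),0,1)
    return np.vstack([c[:,0] for c in cn])+[x,y],ce[i]+[x,y],st[i]
# gauge top white face
for n,(p,d,c),box in(('top',T,(395,228,30,30)),('side',S,(230,315,25,25))):
    g=cv2.cvtColor(p,cv2.COLOR_RGB2GRAY)
    ct,ce,st=rect(p,box,190,255)
    W=np.array([onz(c,u,v,.09)[:2] for u,v in cv2.convexHull(ct.astype('float32'))[:,0]],'float32')
    print(n,'gauge',st,onz(c,*ce,.09),cv2.minAreaRect(W*1000))
# foot: dark
for n,(p,d,c),box in(('top',T,(258,198,28,28)),('side',S,(255,190,32,30))):
    ct,ce,st=rect(p,box,0,70)
    P=pts(d,c);x,y,w,h=box
    Q=P[y:y+h,x:x+w];k=(Q[...,2]>.034)&(Q[...,2]<.05)
    W=np.array([onz(c,u,v,.04)[:2] for u,v in ct],'float32')
    print(n,'foot',st,onz(c,*ce,.04),cv2.minEnclosingCircle(W*1000), 'depth',k.sum(),Q[k].mean(0),(Q[k].max(0)+Q[k].min(0))/2,np.ptp(Q[k],axis=0))
# stand, plate by depth pts / tray
for n,(p,d,c) in(('top',T),('side',S)):
    P=pts(d,c)
    k=(abs(P[...,0]-.37)<.12)&(abs(P[...,1]+.28)<.1)&(P[...,2]>.022)&(P[...,2]<.036)
    print(n,'stand',k.sum(),cv2.minAreaRect((P[k][:,:2]*1000).astype('float32')),np.median(P[k][:,2]))
    k=(abs(P[...,0]-.40)<.14)&(abs(P[...,1]-.31)<.2)&(P[...,2]>.02)&(P[...,2]<.036)
    print(n,'tray',k.sum(),cv2.minAreaRect((P[k][:,:2]*1000).astype('float32')),np.median(P[k][:,2]))
    k=(abs(P[...,0]-.48)<.12)&(abs(P[...,1])<.2)&(P[...,2]>.006)&(P[...,2]<.016)
    print(n,'plate',k.sum(),cv2.minAreaRect((P[k][:,:2]*1000).astype('float32')),np.median(P[k][:,2]))
```

```text
top gauge [ 8 10  4  9 17] [ 0.45783987 -0.30369085  0.09      ] ((458.3945007324219, -304.07025146484375), (5.600337028503418, 19.64736557006836), 80.90778350830078)
side gauge [ 5  5 15 15 91] [ 0.4590493 -0.3162725  0.09     ] ((458.4538269042969, -312.6024169921875), (26.820369720458984, 24.375791549682617), 85.43254852294922)
top foot [  6   7  16  16 208] [0.53306908 0.01346065 0.04      ] ((533.069091796875, 14.13679027557373), 20.577322006225586) depth 235 [0.53402619 0.0134015  0.0405064 ] [0.53442342 0.01340374 0.04019714] [0.0411719  0.04280624 0.01199571]
side foot [  6   5  19  21 337] [0.53427348 0.00493647 0.04      ] ((534.52880859375, 4.881536960601807), 29.819067001342773) depth 255 [0.53500461 0.01149909 0.04012524] [0.53521771 0.0127631  0.03952763] [0.0416133  0.04536638 0.01012932]
top stand 764 ((454.6925048828125, -314.5206298828125), (85.4154281616211, 91.69466400146484), 10.247957229614258) 0.030528320421135513
top tray 859 ((472.4917297363281, 261.9222412109375), (373.9868469238281, 166.27008056640625), 70.51995086669922) 0.029714936272174253
top plate 4072 ((482.22906494140625, 0.2740325927734375), (235.57406616210938, 399.4748229980469), 0.06925509870052338) 0.010761228945335044
side stand 1289 ((456.00750732421875, -314.2348327636719), (84.76942443847656, 92.79043579101562), 10.764589309692383) 0.03038492793895431
side tray 887 ((472.0829162597656, 262.04547119140625), (372.11566162109375, 165.50518798828125), 70.56398010253906) 0.02795032676253073
side plate 4193 ((480.9842529296875, -1.028106689453125), (239.27902221679688, 400.147705078125), 0.7629417777061462) 0.010893590231762174
```

Run:
```python
from h import *
T=load('top');S=load('side')
for n,(p,d,c) in(('top',T),('side',S)):
    P=pts(d,c); near=(abs(P[...,0]-.456)<.05)&(abs(P[...,1]+.315)<.05)
    k=near&(P[...,2]>.086)&(P[...,2]<.094); q=P[k]
    print(n,'gtop',k.sum(),q.mean(0),(q.max(0)+q.min(0))/2,cv2.minAreaRect((q[:,:2]*1000).astype('float32')))
    k=near&(P[...,2]>.05)&(P[...,2]<.089)&(P[...,0]>.47);q=P[k]
    m,e,w=cv2.PCACompute2(q[:,:2].astype('float32'),None)
    print('dial',k.sum(),m,e[0],np.degrees(np.arctan2(-e[0,0],e[0,1])),w.ravel(),q.min(0),q.max(0))
    k=near&(P[...,2]>.022)&(P[...,2]<.036)
    # tray
    hsv=p.astype(int); wh=(p.min(-1)>185)&(p.max(-1).astype(int)-p.min(-1)<45)
    box=(abs(P[...,0]-.47)<.12)&(abs(P[...,1]-.31)<.16)&(P[...,2]<.036)
    k=wh&box
    nn,l,st,ce=cv2.connectedComponentsWithStats(cv2.morphologyEx(k.astype('uint8'),cv2.MORPH_CLOSE,np.ones((7,7))))
    i=1+np.argmax(st[1:,4]);kk=(l==i)&(P[...,2]>.024)
    print('tray',st[i],kk.sum(),cv2.minAreaRect((P[kk][:,:2]*1000).astype('float32')))
    kk=(l==i)&(P[...,2]<.009)&(P[...,2]>-.004); print(np.median(P[kk][:,2]),P[kk].mean(0))
    v=proj(c,[[.5,.3,.03],[.4,.3,.03]]);print(v)
```

```text
top gtop 125 [ 0.46378074 -0.31334707  0.08992031] [ 0.46542347 -0.3132055   0.09014981] ((465.47625732421875, -313.4097595214844), (29.735366821289062, 42.917659759521484), 86.82892608642578)
dial 106 [[ 0.47974846 -0.31194583]] [0.10654514 0.9943078 ] -6.1161957 [1.3936302e-04 2.2760818e-05] [ 0.47012456 -0.33759507  0.05989405] [ 0.48836176 -0.29482867  0.08895464]
tray [ 100  205   97   50 3796] 430 ((484.56854248046875, 220.2785186767578), (448.22784423828125, 114.2071762084961), 85.0287094116211)
0.004740012563749452 [0.49073541 0.32040195 0.00471736]
[[157.61367182 225.48211717]
 [156.00641889 265.59589376]]
side gtop 218 [ 0.46581775 -0.31692289  0.08949024] [ 0.46758881 -0.31408374  0.08994967] ((467.1863098144531, -315.889404296875), (30.377838134765625, 44.12254333496094), 78.1109390258789)
dial 236 [[ 0.48064274 -0.3222463 ]] [-0.0090292   0.99995923] 0.51734227 [1.1899301e-04 3.1148826e-05] [ 0.47012837 -0.3391313   0.05025292] [ 0.49116019 -0.2986236   0.08891711]
tray [ 220   87   48   60 1865] 358 ((456.15673828125, -143.0059814453125), (1179.78369140625, 119.07576751708984), 85.45641326904297)
0.005020416585435006 [0.49441176 0.32633858 0.00496816]
[[247.42218593 121.13491279]
 [208.80840518 122.95739613]]
```

```bash
cat >> h.py <<'E'
from scipy.spatial.transform import Rotation as Ro
def R_tool(yaw):  # tool x at yaw, y down
    a=np.radians(yaw);x=np.array([np.cos(a),np.sin(a),0]);y=np.array([0,0,-1.]);return np.stack([x,y,np.cross(x,y)],1)
def go(*tg):
    s=bot.read_state();R=s['tcp_rot'];p=s['position']
    x=R[:,0];print('t',round(s['time_s'],2),'pos',np.round(p*1000,1),'yaw',np.degrees(np.arctan2(x[1],x[0])).round(2),'ydown',R[:,1].round(4),'F',s['force'].round(2),'M',s['moment'].round(3),'op',round(s['opening'],3),'q',s['joint_positions'].round(1))
    for (q,yaw) in tg:
        print('shift',np.round(R.T@(np.array(q)-p)*1000,1),'turn',Ro.from_matrix(R.T@R_tool(yaw)).as_rotvec(degrees=True).round(2))
E
python3 - <<'E'
from h import *
go(([.515,.013,.2],0),([.44,-.314,.2],10))
c=bot.get_calibration('top')
W=np.array([onz(c,u,v,.03) for u,v in[(110.4,201.2),(198.6,209),(193.8,257.2),(104.8,248.8)]]);print(W,W.mean(0),cv2.minAreaRect((W[:,:2]*1000).astype('float32')))
E
```

```text
t 0.15 pos [144.6 607.5 243.8] yaw -13.4 ydown [-6.0e-04 -1.5e-03 -1.0e+00] F [ 0.32  0.38 -0.15] M [-0.008 -0.003 -0.024] op 1.001 q [ 66.4  30.3  82.1  -0.   67.7 -10.2]
shift [ 498.1   44.5 -492.4] turn [  0.09 -13.4   -0.03]
shift [ 500.9   45.  -827.9] turn [  0.09 -23.4   -0.03]
[[0.5611542  0.42173492 0.03      ]
 [0.54223758 0.1981503  0.03      ]
 [0.42103683 0.20675928 0.03      ]
 [0.44113307 0.42919526 0.03      ]] [0.49139042 0.31395994 0.03      ] ((491.0954895019531, 314.2471008300781), (226.0229034423828, 121.49500274658203), 85.1639404296875)
```

>>> {"op": "jog_arm", "data": {
  "motion": [42,4,-41,0,-1,0,84,8,-82,0,-2,0,125,11,-123,0,-3,0,166,15,-164,0,-4.5,0,208,19,-205,0,-5.5,0,250,23,-246,0,-6.5,0,291,26,-287,0,-8,0,332,30,-328,0,-9,0,374,34,-369,0,-10,0,415,37,-410,0,-11,0,457,41,-451,0,-12.5,0,498,44.5,-492,0,-13.4,0,498,44.5,-492,0,-13.4,0]
}}

```text
time_s: 1.78
position: [0.5181, 0.0103, 0.1998]
tcp_rot: [[1.0, 0.003, 0.005], [-0.005, -0.001, 1.0], [0.003, -1.0, -0.001]]
force: [-0.2, 0.9, 0.3]
opening: 0.999
```

```bash
cat > cap.py <<'E'
import sys
from h import *
n,name=sys.argv[1:3]
s=bot.read_state()
p,d=bot.capture(n); cv2.imwrite(f"pics/{name}.png",p[:,:,::-1]); np.savez(f"{name}.npz",p=p,d=d,pos=s['position'],R=s['tcp_rot'])
E
python3 cap.py wrist w1; python3 -c "
from h import *
go(([.44,-.314,.2],10))"
```

```text
t 1.82 pos [515.8  12.3 199.6] yaw -0.21 ydown [-5.e-04  3.e-04 -1.e+00] F [-0.73  0.25 -0.41] M [0.023 0.043 0.001] op 1.0 q [ -11.1   25.5  100.3    0.    54.2 -100.9]
shift [ -74.6   -0.5 -326.6] turn [ -0.02 -10.21  -0.03]
```

View pics/w1.png

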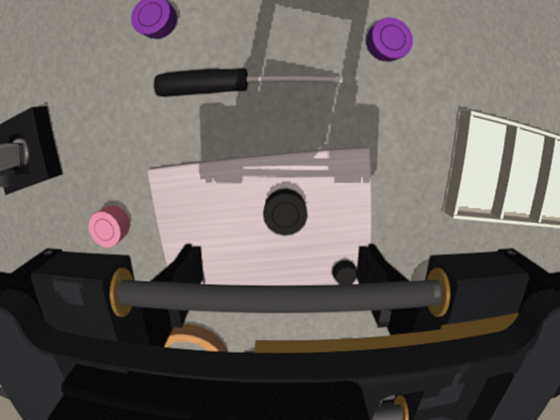

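The wrist view shows the black foot at (285,208) on the plate, the stop at (344,272), and the tray at the right.

```bash
cat >> h.py <<'E'
def wray(f,uv):
    z=np.load(f) if isinstance(f,str) else f
    c=bot.get_calibration('wrist');K=c['mtx'];H=c['hand_eye']
    uv=np.atleast_2d(np.asarray(uv,float));dx=(uv-[K[0,2],K[1,2]]);r=np.linalg.norm(dx,axis=1)+1e-9
    th=r/K[0,0];dc=np.stack([dx[:,0]/r*np.sin(th),-dx[:,1]/r*np.sin(th),-np.cos(th)],1)
    R=z['R']@H[:3,:3];o=z['R']@H[:3,3]+z['pos'];return o,dc@R.T
def won(f,uv,zz):
    o,d=wray(f,uv);return o+d*((zz-o[2])/d[:,2])[:,None]
def wpts(z):
    d=z['d'];v,u=np.mgrid[:d.shape[0],:d.shape[1]];o,r=wray(z,np.stack([u.ravel(),v.ravel()],1))
    c=bot.get_calibration('wrist');ax=-(z['R']@c['hand_eye'][:3,2])
    return (o+r*(d.ravel()/(r@ax))[:,None]).reshape(*d.shape,3)
E
python3 - <<'E'
from h import *
z=np.load('w1.npz');p=z['p'];P=wpts(z)
k=(abs(P[...,0]-.534)<.035)&(abs(P[...,1]-.013)<.035)&(P[...,2]>.034)&(P[...,2]<.05)
q=P[k];print(k.sum(),(q.max(0)+q.min(0))/2,np.ptp(q,axis=0),np.median(q[:,2]),cv2.minEnclosingCircle((q[:,:2]*1000).astype('float32')))
x0,y0=225,150
cv2.imwrite('pics/w1c.png',cv2.resize(p[150:270,205:365],(800,600),interpolation=cv2.INTER_CUBIC)[:,:,::-1])
g=cv2.GaussianBlur(p,(0,0),.1).max(-1)
print(won(z,[[285,205]],.04))
# pixel mask of the top via depth
c=np.argwhere(k)[:,::-1].astype('float32');print(cv2.minEnclosingCircle(c))
E
```

```text
1490 [0.53349754 0.01461841 0.03824159] [0.04278498 0.04299382 0.00802624] 0.03976709557071256 ((533.148681640625, 14.323837280273438), 21.792158126831055)
[[0.52323939 0.01463131 0.04      ]]
((284.7831726074219, 213.8628387451172), 22.319456100463867)
```

View pics/w1c.png

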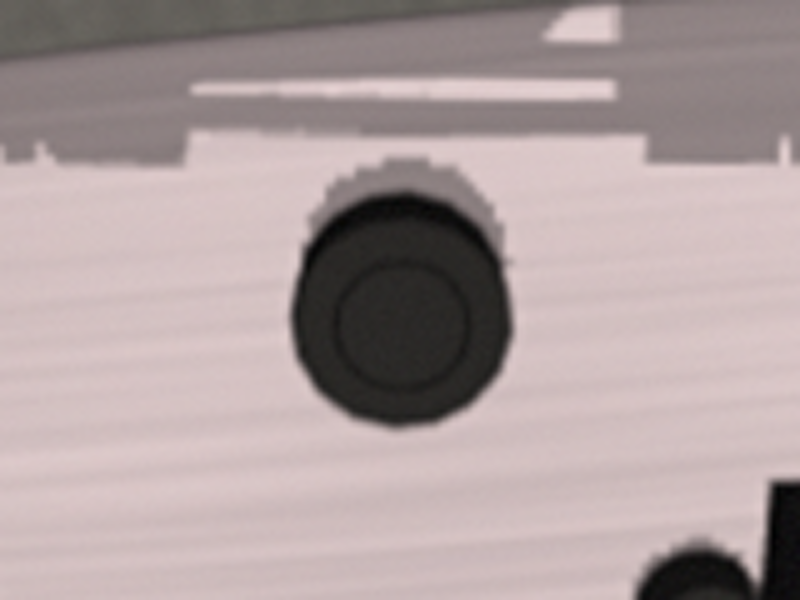

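>>> {"op": "jog_arm", "data": {
  "motion": [-14,0,-55,0,-1.7,0,-28,0,-109,0,-3.4,0,-40,0,-163,0,-5.1,0,-53,0,-218,0,-6.8,0,-64,0,-272,0,-8.5,0,-75,0,-327,0,-10.2,0,-75,0,-327,0,-10.2,0]
}}

```text
time_s: 2.7
position: [0.44, -0.3153, 0.2002]
tcp_rot: [[0.985, 0.001, -0.174], [0.174, -0.001, 0.985], [0.001, -1.0, -0.001]]
force: [0.2, 0.2, 0.5]
opening: 1.0
```

```bash
python3 cap.py wrist w2; python3 -c "
from h import *
go(([.44,-.314,.2],10))"
```

```text
t 2.75 pos [ 439.7 -312.6  199.8] yaw 10.09 ydown [-6.0e-04  1.5e-03 -1.0e+00] F [ 0.4   0.57 -0.26] M [ 0.044  0.029 -0.006] op 0.998 q [ -47.3   27.1   97.     0.    56.  -147.4]
shift [ 0.  -0.2 -1.4] turn [-0.09  0.09 -0.02]
```

View pics/w2.png

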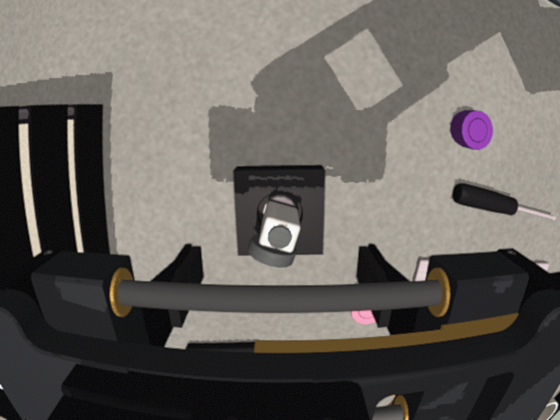

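The gauge is at (279,232), with its dial below at (273,252). It is turned a few degrees relative to the stand and the tool.

Run:
```python
from h import *
z=np.load('w2.npz');p=z['p'];P=wpts(z)
cv2.imwrite('pics/w2c.png',cv2.resize(p[150:285,195:375],(800,600),interpolation=cv2.INTER_CUBIC)[:,:,::-1])
g=p.max(-1)
k=((g>175)).astype('uint8');k[:200]=0;k[262:]=0;k[:,:250]=0;k[:,310:]=0
n,l,st,ce=cv2.connectedComponentsWithStats(k)
print(st,ce)
def fit(k,zz):
    c=np.argwhere(k)[:,::-1];W=won(z,c,zz);return cv2.minAreaRect((W[:,:2]*1000).astype('float32'))
i=1+np.argmax(st[1:,4]);print(fit(l==i,.09))
near=(abs(P[...,0]-.456)<.06)&(abs(P[...,1]+.315)<.06)
kk=near&(P[...,2]>.087)&(P[...,2]<.094)&(l==i);q=P[kk];print(kk.sum(),q.mean(0),cv2.minAreaRect((q[:,:2]*1000).astype('float32')))
kk=near&(P[...,2]>.022)&(P[...,2]<.034);q=P[kk];print(kk.sum(),np.median(q[:,2]),cv2.minAreaRect((q[:,:2]*1000).astype('float32')))
```

```text
[[     0      0    560    420 234675]
 [   264    205      2      7      8]
 [   260    218     40     34    517]] [[279.50178758 209.44923405]
 [264.5        208.        ]
 [278.92069632 232.56673114]]
((455.9928894042969, -313.5397644042969), (28.694076538085938, 24.912506103515625), 83.65690612792969)
501 [ 0.45410775 -0.31377982  0.08984068] ((456.31573486328125, -313.2679443359375), (29.23686408996582, 24.70534896850586), 84.424072265625)
5365 0.030169468384449172 ((456.7227478027344, -313.5181884765625), (90.46923828125, 90.99950408935547), 10.822653770446777)
```

View pics/w2c.png

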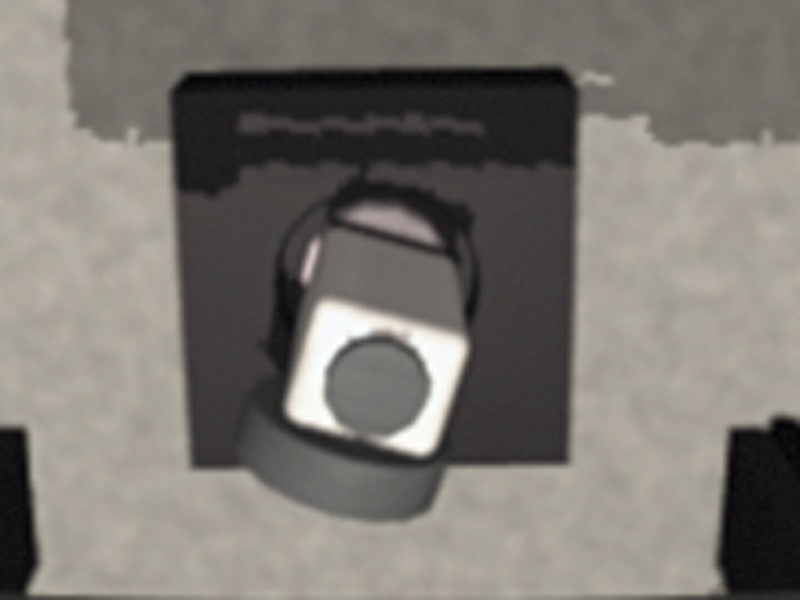

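```bash
python3 -c "
from h import *
go(([.456,-.3135,.13],-6),([.456,-.3135,.069],-6))"
```

```text
t 2.75 pos [ 439.7 -312.6  199.8] yaw 10.09 ydown [-6.0e-04  1.5e-03 -1.0e+00] F [ 0.4   0.57 -0.26] M [ 0.044  0.029 -0.006] op 0.998 q [ -47.3   27.1   97.     0.    56.  -147.4]
shift [15.9 69.8 -3.8] turn [-0.08 16.09 -0.03]
shift [ 15.9 130.8  -3.9] turn [-0.08 16.09 -0.03]
```

>>> {"op": "jog_arm", "data": {
  "motion": [8,30,-1,0,8,0,16,60,-3,0,16,0,16,75,-3,0,16,0,16,100,-3,0,16,0,16,120,-3,0,16,0,16,130.5,-3,0,16,0,16,130.5,-3,0,16,0]
}}

```text
time_s: 3.62
position: [0.4563, -0.3121, 0.0693]
tcp_rot: [[0.995, -0.001, 0.099], [-0.099, 0.001, 0.995], [-0.001, -1.0, 0.001]]
force: [-0.2, -0.8, -0.0]
opening: 1.0
```

```bash
python3 cap.py wrist w3; python3 -c "
from h import *
go(([.456,-.3135,.069],-6))"
```

```text
t 3.67 pos [ 456.7 -312.6   69.9] yaw -5.71 ydown [-1.e-04  1.e-04 -1.e+00] F [ 0.67 -0.77  1.71] M [-0.034  0.061 -0.028] op 0.997 q [ -46.    39.8  100.     0.    40.2 -130.3]
shift [-0.6  0.9 -0.9] turn [-0.    0.29 -0.  ]
```

View pics/w3.png

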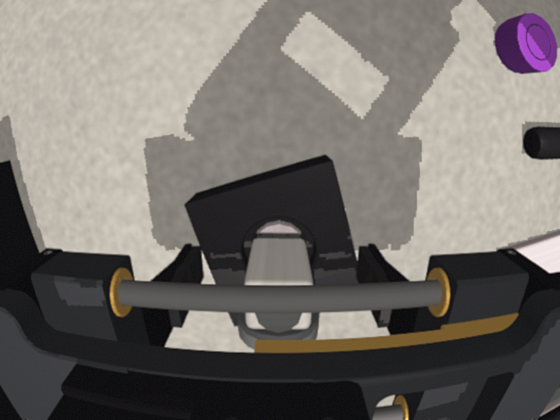

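The gauge body at (279,275) is centred and square between the fingers, so I close.

>>> {"op": "jog_arm", "data": {
  "motion": [0,0,0,0,0,0,0,0,0,0,0,0,0,0,0,0,0,0,0,0,0,0,0,0,0,0,0,0,0,0,0,0,0,0,0,0],
  "gripper": 0.2
}}

```text
time_s: 4.42
position: [0.4565, -0.3131, 0.0695]
tcp_rot: [[0.995, -0.0, 0.101], [-0.101, 0.0, 0.995], [-0.0, -1.0, 0.0]]
force: [-0.0, -0.1, 0.3]
opening: 0.399
```

```bash
python3 -c "
from h import *
go(([.456,-.3135,.069],-6))"
```

```text
t 4.42 pos [ 456.5 -313.1   69.5] yaw -5.8 ydown [-0.  0. -1.] F [-0.02 -0.09  0.3 ] M [-0.031  0.02  -0.025] op 0.399 q [ -46.    39.8  100.    -0.    40.2 -130.2]
shift [-0.5  0.5 -0.4] turn [-0.   0.2 -0. ]
```

>>> {"op": "jog_arm", "data": {
  "motion": [0,0,0,0,0,0,0,0,0,0,0,0,0,0,0,0,0,0],
  "gripper": 0
}}

```text
time_s: 4.8
position: [0.4565, -0.3131, 0.0695]
tcp_rot: [[0.995, -0.0, 0.101], [-0.101, 0.0, 0.995], [-0.0, -1.0, 0.0]]
force: [-0.6, -0.1, -1.3]
opening: 0.344
```

```bash
python3 -c "
from h import *
go(([.456,-.3135,.15],-6),([.5335,.0143,.15],-6))"
```

```text
t 4.8 pos [ 456.5 -313.1   69.5] yaw -5.8 ydown [-1.e-04  1.e-04 -1.e+00] F [-0.6  -0.1  -1.31] M [-0.038 -0.013 -0.027] op 0.344 q [ -46.    39.8  100.    -0.    40.2 -130.2]
shift [ -0.4 -80.5  -0.4] turn [-0.    0.2  -0.01]
shift [ 43.6 -80.5 333.5] turn [-0.    0.2  -0.01]
```

>>> {"op": "jog_arm", "data": {
  "motion": [0,-5,0,0,0,0,0,-15,0,0,0,0,0,-35,0,0,0,0,0,-60,0,0,0,0,0,-80,0,0,0,0,5,-80,34,0,0,0,11,-80,84,0,0,0,18,-80,134,0,0,0,24,-80,184,0,0,0,31,-80,234,0,0,0,37,-80,284,0,0,0,41,-80,318,0,0,0,43.6,-80,333.5,0,0,0,43.6,-80,333.5,0,0,0,43.6,-80,333.5,0,0,0]
}}

```text
time_s: 6.68
position: [0.5335, 0.0131, 0.1496]
tcp_rot: [[0.995, -0.0, 0.102], [-0.102, -0.0, 0.995], [-0.0, -1.0, -0.001]]
force: [0.1, -1.6, -2.7]
opening: 0.342
```

```bash
python3 cap.py wrist w4;python3 cap.py side s4; python3 -c "
from h import *
go(([.5335,.0143,.11],-6))"
```

```text
t 6.78 pos [533.5  12.9 149.6] yaw -5.9 ydown [-2.e-04 -3.e-04 -1.e+00] F [ 0.54  0.36 -2.37] M [-0.065 -0.031 -0.03 ] op 0.343 q [-10.6  31.1 100.3  -0.   48.6 -94.7]
shift [-0.1 39.6  1.4] turn [ 0.02  0.1  -0.01]
```

View pics/w4.png

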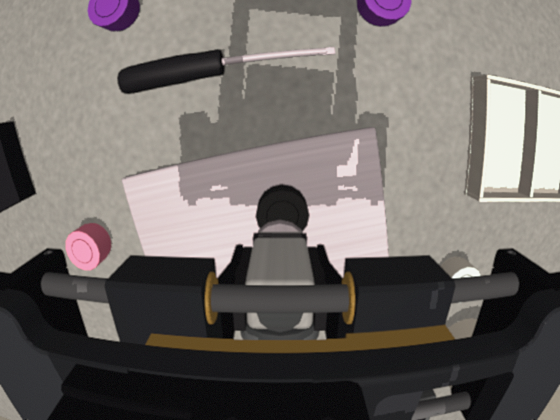

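View pics/s4.png

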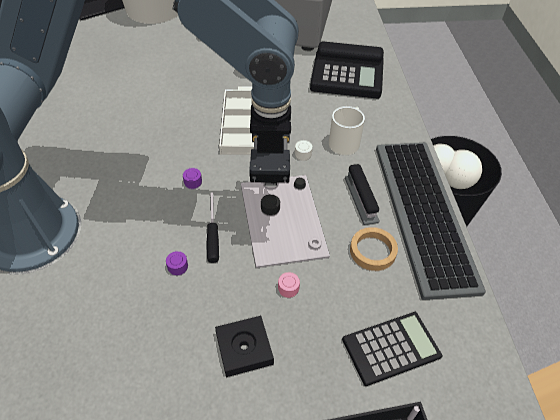

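>>> {"op": "jog_arm", "data": {
  "motion": [0,20,0.7,0,0,0,0,40,1.4,0,0,0,0,47,1.4,0,0,0,0,51,1.4,0,0,0,0,53,1.4,0,0,0,0,54,1.4,0,0,0,0,55,1.4,0,0,0,0,55,1.4,0,0,0]
}}

```text
time_s: 7.78
position: [0.5341, 0.0155, 0.095]
tcp_rot: [[0.995, 0.001, 0.101], [-0.101, -0.001, 0.995], [0.001, -1.0, -0.0]]
force: [-0.3, -1.0, -0.1]
opening: 0.345
```

```bash
python3 -c "
from h import *
go(([.5335,.0143,.0915],-6))"
```

```text
t 7.78 pos [534.1  15.5  95. ] yaw -5.78 ydown [ 1.1e-03 -5.0e-04 -1.0e+00] F [-0.31 -1.04 -0.14] M [-0.302  0.087 -0.044] op 0.345 q [-10.3  36.4 102.2  -0.   41.4 -94.5]
shift [-0.5  3.5 -1.2] turn [0.02 0.22 0.06]
```

>>> {"op": "jog_arm", "data": {
  "motion": [0,0.5,0,0,0,0,0,1,0,0,0,0,0,1.5,0,0,0,0,0,2,0,0,0,0,0,2,0,0,0,0]
}}

```text
time_s: 8.4
position: [0.534, 0.0155, 0.0927]
tcp_rot: [[0.995, 0.001, 0.101], [-0.101, -0.0, 0.995], [0.001, -1.0, -0.0]]
force: [-1.0, -2.2, 1.3]
opening: 0.346
```

>>> {"op": "jog_arm", "data": {
  "motion": [0,0.5,0,0,0,0,0,0.5,0,0,0,0]
}}

```text
time_s: 8.65
position: [0.534, 0.0155, 0.0922]
tcp_rot: [[0.995, 0.001, 0.101], [-0.101, -0.0, 0.995], [0.001, -1.0, -0.0]]
force: [0.5, -1.7, 2.9]
opening: 0.345
```

>>> {"op": "jog_arm", "data": {
  "motion": [0,0.4,0,0,0,0,0,0.4,0,0,0,0]
}}

```text
time_s: 8.9
position: [0.534, 0.0155, 0.0918]
tcp_rot: [[0.995, 0.001, 0.101], [-0.101, -0.0, 0.995], [0.001, -1.0, -0.0]]
force: [0.1, -2.6, 3.8]
opening: 0.337
```

>>> {"op": "jog_arm", "data": {
  "motion": [0,0.4,0,0,0,0,0,0.4,0,0,0,0]
}}

```text
time_s: 9.15
position: [0.534, 0.0156, 0.0915]
tcp_rot: [[0.995, 0.001, 0.101], [-0.101, -0.0, 0.995], [0.001, -1.0, -0.0]]
force: [1.0, -1.7, 5.1]
opening: 0.345
```

>>> {"op": "jog_arm", "data": {
  "motion": [0,0.3,0,0,0,0,0,0.3,0,0,0,0]
}}

```text
time_s: 9.4
position: [0.534, 0.0155, 0.0915]
tcp_rot: [[0.995, 0.001, 0.101], [-0.101, -0.0, 0.995], [0.001, -1.0, -0.0]]
force: [-0.3, -2.9, 6.4]
opening: 0.345
```

>>> {"op": "jog_arm", "data": {
  "motion": [0,0.3,0,0,0,0,0,0.3,0,0,0,0]
}}

```text
time_s: 9.65
position: [0.534, 0.0155, 0.0915]
tcp_rot: [[0.995, 0.001, 0.101], [-0.101, -0.0, 0.995], [0.001, -1.0, -0.0]]
force: [-1.1, -2.7, 9.2]
opening: 0.344
```

```bash
python3 cap.py wrist w5; python3 -c "
from h import *
go()"
```

```text
t 9.7 pos [534.   15.6  91.4] yaw -5.79 ydown [ 9.e-04 -3.e-04 -1.e+00] F [-0.82 -1.51  8.64] M [-0.572  0.132 -0.063] op 0.345 q [-10.3  36.7 102.3  -0.   40.9 -94.5]
```

View pics/w5.png

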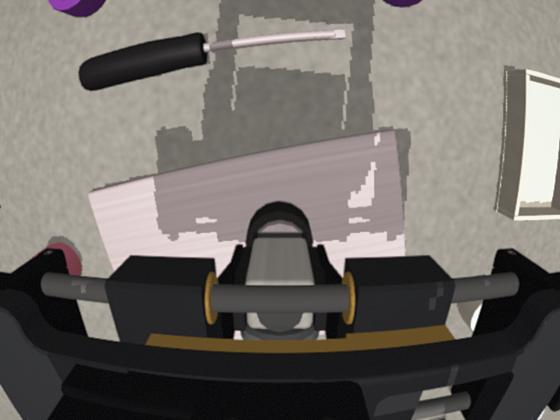

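>>> {"op": "jog_arm", "data": {
  "motion": [0,0.4,0,0,0,0,0,0.4,0,0,0,0,0,0.4,0,0,0,0]
}}

```text
time_s: 10.07
position: [0.534, 0.0156, 0.0914]
tcp_rot: [[0.995, 0.001, 0.101], [-0.101, -0.0, 0.995], [0.001, -1.0, -0.0]]
force: [-2.5, -1.8, 12.7]
opening: 0.34
```

```bash
python3 cap.py wrist w5; python3 -c "
from h import *
go()"
```

```text
t 10.12 pos [534.   15.6  91.4] yaw -5.79 ydown [ 1.e-03 -3.e-04 -1.e+00] F [-0.55 -2.16 11.64] M [-0.603  0.256  0.019] op 0.344 q [-10.3  36.7 102.3  -0.   40.9 -94.5]
```

>>> {"op": "jog_arm", "data": {
  "motion": [0,0,0,0,0,0,0,0,0,0,0,0,0,0,0,0,0,0,0,0,0,0,0,0,0,0,0,0,0,0,0,0,0,0,0,0,0,0,0,0,0,0,0,0,0,0,0,0]
}}

```text
time_s: 11.12
position: [0.534, 0.0155, 0.0914]
tcp_rot: [[0.995, 0.001, 0.101], [-0.101, -0.0, 0.995], [0.001, -1.0, -0.0]]
force: [-1.6, -3.0, 11.7]
opening: 0.347
```

>>> {"op": "jog_arm", "data": {
  "motion": [0,-1,0,0,0,0,0,-3,0,0,0,0,0,-8,0,0,0,0,0,-18,0,0,0,0,0,-38,0,0,0,0,0,-60,0,0,0,0,0,-60,0,0,0,0,0,-60,0,0,0,0]
}}

```text
time_s: 12.12
position: [0.5328, 0.0159, 0.1496]
tcp_rot: [[0.995, -0.002, 0.101], [-0.101, 0.0, 0.995], [-0.002, -1.0, 0.0]]
force: [0.2, -0.3, -2.5]
opening: 0.345
```

```bash
python3 cap.py top t6;python3 cap.py side s6
python3 - <<'E'
from h import *
go(([.4565,-.3131,.15],-6))
p=np.load('s6.npz')['p'];q=np.load('t6.npz')['p']
a=np.hstack([cv2.resize(p[150:225,235:335],(400,300),interpolation=2),cv2.resize(q[160:235,225:325],(400,300),interpolation=2)])
cv2.imwrite('pics/c6.png',a[:,:,::-1])
E
```

```text
t 12.22 pos [532.8  15.9 149.2] yaw -5.8 ydown [-2.6e-03  5.0e-04 -1.0e+00] F [-0.5   0.06 -2.61] M [0.014 0.012 0.011] op 0.345 q [-10.3  31.1 100.3   0.   48.7 -94.5]
shift [ -42.7   -0.7 -335. ] turn [-0.02  0.2  -0.15]
```

View pics/c6.png

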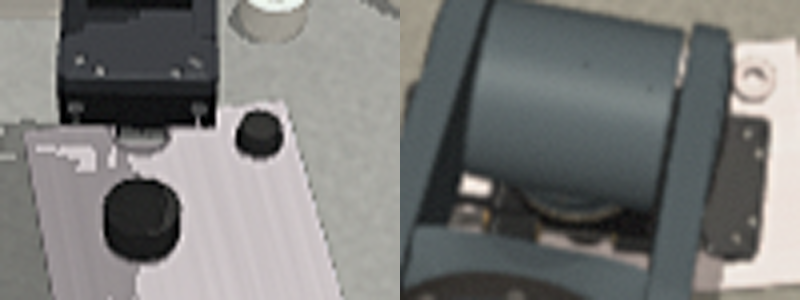

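The gauge lifted cleanly, and the foot is undisturbed, at c6 (142,222). Next I carry the gauge back over the stand.

>>> {"op": "jog_arm", "data": {
  "motion": [-2,-0.5,-16,0,0,0,-8,-0.5,-60,0,0,0,-14,-0.5,-110,0,0,0,-20,-0.5,-160,0,0,0,-27,-0.5,-210,0,0,0,-33,-0.5,-260,0,0,0,-39,-0.5,-305,0,0,0,-42.5,-0.5,-335,0,0,0,-42.5,-0.5,-335,0,0,0,-42.5,-0.5,-335,0,0,0]
}}

```text
time_s: 13.48
position: [0.4566, -0.313, 0.1502]
tcp_rot: [[0.995, -0.001, 0.102], [-0.102, 0.002, 0.995], [-0.002, -1.0, 0.002]]
force: [0.2, 0.5, -2.8]
opening: 0.342
```

```bash
python3 cap.py wrist w7
python3 - <<'E'
from h import *
go(([.4565,-.3131,.0695],-6))
c=bot.get_calibration('side')
p=np.load('s6.npz')['p'];g=p.max(-1)[325:362,225:265]
cv2.imwrite('pics/c7.png',cv2.resize(p[300:390,190:310],(800,600),interpolation=2)[:,:,::-1])
E
```

```text
t 13.53 pos [ 456.9 -312.4  150.3] yaw -5.79 ydown [-0.0013  0.0016 -1.    ] F [-0.63  0.98 -2.31] M [0.039 0.037 0.065] op 0.343 q [ -45.9   32.3   97.4    0.    50.5 -130.2]
shift [-0.2 80.8 -0.8] turn [-0.08  0.21 -0.09]
```

View pics/w7.png

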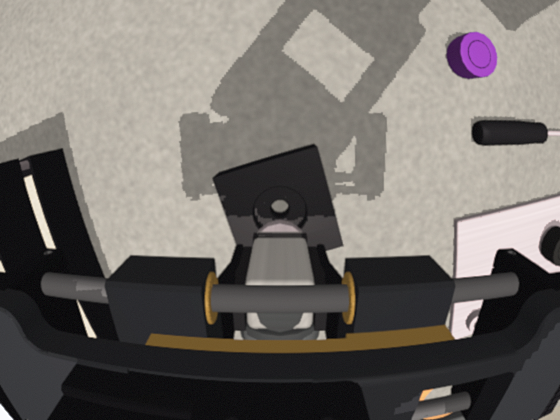

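View pics/c7.png

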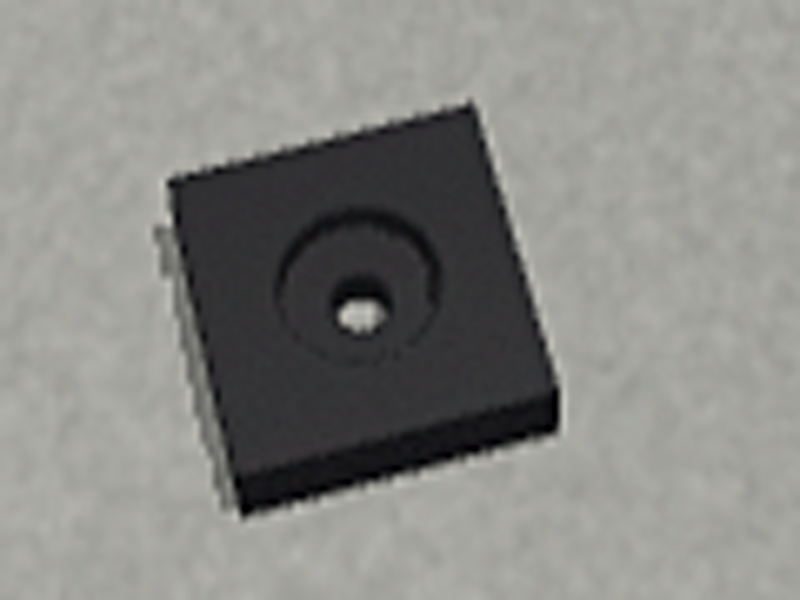

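Run:
```python
from h import *
c=bot.get_calibration('side');print(onz(c,244,343,.03))
z=np.load('w7.npz');print(won(z,[[279.5,207]],.018))
```

```text
[ 0.4597317 -0.3148168  0.03     ]
[[ 0.45516095 -0.31341111  0.018     ]]
```

>>> {"op": "jog_arm", "data": {
  "motion": [0,15,-0.3,0,0,0,0,32,-0.7,0,0,0,0,45,-0.7,0,0,0,0,57,-0.7,0,0,0,0,66,-0.7,0,0,0,0,73,-0.7,0,0,0,0,77,-0.7,0,0,0,0,79,-0.7,0,0,0,0,80,-0.7,0,0,0,0,80,-0.7,0,0,0]
}}

```text
time_s: 14.78
position: [0.4577, -0.3142, 0.071]
tcp_rot: [[0.995, 0.0, 0.101], [-0.101, -0.0, 0.995], [0.0, -1.0, -0.0]]
force: [0.6, 0.2, -2.4]
opening: 0.346
```

```bash
python3 cap.py wrist w8
python3 - <<'E'
from h import *
go(([.4565,-.3131,.0695],-6))
E
```

```text
t 14.82 pos [ 457.7 -314.2   71. ] yaw -5.8 ydown [ 4.e-04 -4.e-04 -1.e+00] F [-1.    0.12 -2.22] M [0.002 0.01  0.015] op 0.345 q [ -46.    39.7   99.7   -0.    40.5 -130.2]
shift [-1.3  1.5  1. ] turn [0.02 0.2  0.03]
```

View pics/w8.png

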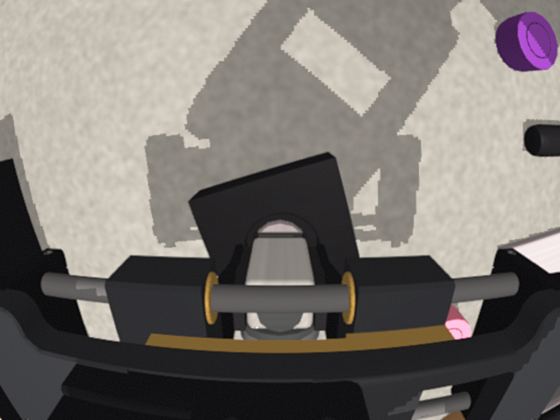

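Foot in the socket, about 1.5 mm to go. I lower until it takes load.

>>> {"op": "jog_arm", "data": {
  "motion": [-0.5,0.5,0.5,0,0,0,-0.5,1.2,0.5,0,0,0,-0.5,1.7,0.5,0,0,0,-0.5,1.7,0.5,0,0,0]
}}

```text
time_s: 15.32
position: [0.4571, -0.3135, 0.0695]
tcp_rot: [[0.995, 0.0, 0.101], [-0.101, -0.0, 0.995], [0.0, -1.0, -0.0]]
force: [-1.1, 1.9, 2.8]
opening: 0.344
```

>>> {"op": "jog_arm", "data": {
  "motion": [0,0,0,0,0,0,0,0,0,0,0,0,0,0,0,0,0,0,0,0,0,0,0,0,0,0,0,0,0,0,0,0,0,0,0,0],
  "gripper": 1
}}

```text
time_s: 16.08
position: [0.4571, -0.3135, 0.069]
tcp_rot: [[0.995, -0.0, 0.101], [-0.101, -0.0, 0.995], [-0.0, -1.0, -0.0]]
force: [0.1, -0.0, -0.3]
opening: 0.931
```

>>> {"op": "jog_arm", "data": {
  "motion": [0,-15,0,0,0,0,0,-45,0,0,0,0,0,-90,0,0,0,0,0,-130,0,0,0,0,0,-150,0,0,0,0,0,-150,0,0,0,0]
}}

```text
time_s: 16.82
position: [0.458, -0.3143, 0.2217]
tcp_rot: [[0.995, 0.004, 0.101], [-0.101, -0.004, 0.995], [0.004, -1.0, -0.004]]
force: [-0.1, -0.2, -0.6]
opening: 1.001
```

```bash
python3 cap.py wrist w9
python3 - <<'E'
from h import *
go(([.57,-.31,.22],90),([.57,-.31,.22],174))
E
```

```text
t 16.88 pos [ 457.2 -313.6  220.2] yaw -5.79 ydown [ 0.0015 -0.0016 -1.    ] F [-0.18  0.51 -0.79] M [ 0.028 -0.038 -0.004] op 0.994 q [ -46.    26.5   93.9   -0.    59.5 -130.2]
shift [111.8   0.3  14.9] turn [  0.14 -95.79   0.  ]
shift [111.8   0.3  14.9] turn [ 1.5000e-01 -1.7979e+02 -1.3000e-01]
```

View pics/w9.png

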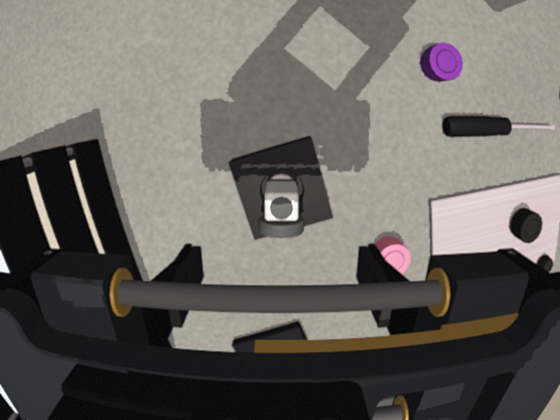

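The gauge stands upright in its socket at (281,205) and the fingers are clear. To read the dial I bring the wrist camera in front of it, with the tool turned sideways and rolled 15°.

Run:
```python
from h import *
s=bot.read_state();R=s['tcp_rot'];p=s['position']
Rt=R_tool(-96)@Ro.from_rotvec([-15,0,0],degrees=True).as_matrix()
t=np.array([.63,-.395,.115])
H=bot.get_calibration('wrist')['hand_eye'];print('cam',Rt@H[:3,3]+t)
print(R.T@(t-p)*1000,Ro.from_matrix(R.T@Rt).as_rotvec(degrees=True))
K=bot.get_calibration('wrist')['mtx']
for P in([.49,-.317,.066],[.456,-.3135,.09],[.5,-.33,.044]):
    q=H[:3,:3].T@(Rt.T@(np.array(P)-t)-H[:3,3]);th=np.arctan2(np.hypot(q[0],q[1]),-q[2]);a=np.arctan2(-q[1],q[0]);print(280+325*th*np.cos(a),210+325*th*np.sin(a))
c=bot.get_calibration('top');print(onz(c,380,172,.016),onz(c,352,206,.03))
```

```text
cam [ 0.67369427 -0.31984577  0.25088089]
[179.94526526 105.54496029 -63.42498119] [-11.77068842  89.6278697   11.94020963]
110.68492982225843 146.28042921094473
60.89331587041133 152.20158559202315
140.15117252240498 157.27588008572116
[ 0.64301614 -0.26836009  0.016     ] [ 0.55163506 -0.19120884  0.03      ]
```

>>> {"op": "jog_arm", "data": {
  "motion": [20,0,-6,-1.2,9,1.2,40,0,-13,-2.4,18,2.4,60,0,-20,-3.6,27,3.6,80,5,-26,-4.8,36,4.8,100,15,-32,-5.9,45,6,120,30,-38,-7.1,54,7.2,140,50,-45,-8.3,63,8.4,160,70,-51,-9.5,72,9.6,172,90,-58,-10.6,81,10.8,180,105,-63,-11.8,89.6,11.9,180,105,-63,-11.8,89.6,11.9,180,105,-63,-11.8,89.6,11.9]
}}

```text
time_s: 18.38
position: [0.6291, -0.3938, 0.1134]
tcp_rot: [[-0.102, -0.26, 0.96], [-0.995, 0.029, -0.098], [-0.002, -0.965, -0.262]]
force: [0.5, 0.4, -0.1]
opening: 1.001
```

```bash
python3 cap.py wrist w10
python3 - <<'E'
from h import *
go()
p=np.load('w10.npz')['p']
cv2.imwrite('pics/w10c.png',cv2.resize(p[90:210,30:190],(800,600),interpolation=2)[:,:,::-1])
E
```

```text
t 18.43 pos [ 629.4 -394.   114.3] yaw -95.87 ydown [-0.2592  0.0279 -0.9654] F [0.02 0.01 0.92] M [-0.109 -0.123  0.036] op 1.005 q [-37.6  53.2  56.3  -7.9  83.5 -30. ]
```

View pics/w10.png

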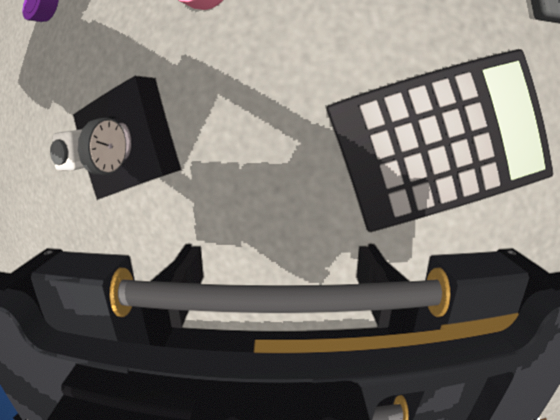

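View pics/w10c.png

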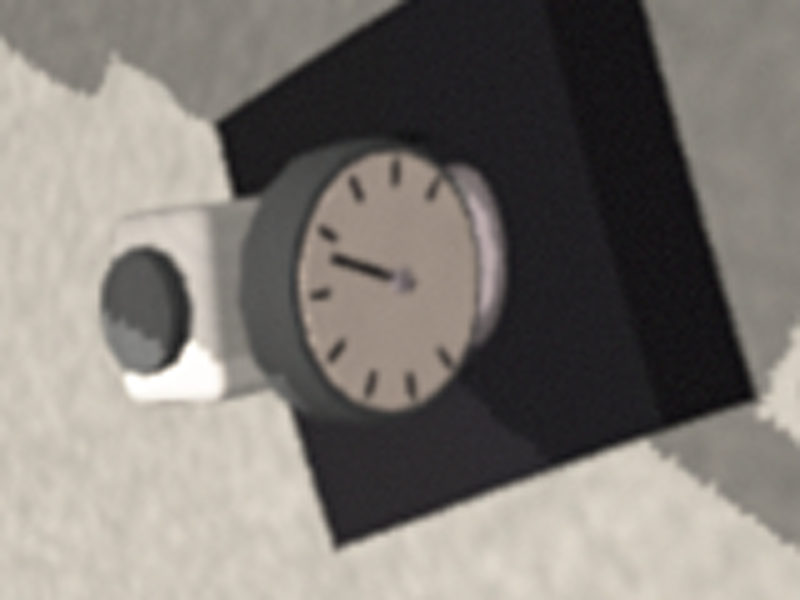

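The dial is clear in w10c. The ticks run 0 at (445,358), 4 at (320,295), 5 at (327,232) and 8 at (433,188). The needle tip at (333,260) lies between 4 and 5, about 4.6 mm of push-back, so the pin sank about 3.4 mm. That is medium, so the middle compartment. This agrees with the force curve, which gave a sink of roughly 3 to 4 mm.

Run:
```python
from h import *
# affine fit of ticks -> needle
i=np.arange(9);T=np.array([(445,358),(411,385),(370,385),(337,350),(320,295),(327,232),(355,188),(396,172),(433,188)],float)
a=np.radians((i-4)*31);A=np.stack([np.cos(a),np.sin(a),np.ones(9)],1)
X,*_=np.linalg.lstsq(A,T,rcond=None);print('rms',(A@X-T).std())
for tip,base in(((333,260),(402,282)),((333,260),X[2])):
    s=np.linalg.solve(X[:2].T,np.array(tip)-base);print(4+np.degrees(np.arctan2(s[1],s[0]))/31)
go(([.534,.0145,.2],-94.84))
```

```text
rms 2.4522552398132915
4.638219770874346
4.62638753051032
t 18.43 pos [ 629.4 -394.   114.3] yaw -95.87 ydown [-0.2592  0.0279 -0.9654] F [0.02 0.01 0.92] M [-0.109 -0.123  0.036] op 1.005 q [-37.6  53.2  56.3  -7.9  83.5 -30. ]
shift [-396.7  -46.6 -154.2] turn [15.11 -1.01 -0.21]
```

>>> {"op": "jog_arm", "data": {
  "motion": [0,-43,-12,0,0,0,-30,-87,-24,3,0,0,-80,-84,-42,6,0,0,-135,-78,-60,9,-0.3,0,-190,-72,-80,12,-0.5,0,-245,-65,-100,15.1,-0.7,-0.1,-300,-58,-120,15.1,-1,-0.2,-355,-51,-140,15.1,-1,-0.2,-396.7,-46.6,-154,15.1,-1,-0.2,-396.7,-46.6,-154,15.1,-1,-0.2,-396.7,-46.6,-154,15.1,-1,-0.2],
  "gripper": 0.8
}}

```text
time_s: 19.8
position: [0.5357, 0.0141, 0.2005]
tcp_rot: [[-0.085, 0.003, 0.996], [-0.996, -0.001, -0.085], [0.001, -1.0, 0.003]]
force: [0.7, 0.1, 0.4]
opening: 0.8
```

```bash
python3 cap.py wrist w11
python3 - <<'E'
from h import *
z=np.load('w11.npz');P=wpts(z)
k=(abs(P[...,0]-.534)<.035)&(abs(P[...,1]-.013)<.035)&(P[...,2]>.034)&(P[...,2]<.05)
q=P[k];print(k.sum(),(q.max(0)+q.min(0))/2,np.ptp(q,axis=0),np.median(q[:,2]),cv2.minEnclosingCircle((q[:,:2]*1000).astype('float32')))
go(([.534,.0145,.035],-94.84))
E
```

```text
1542 [0.53379107 0.01479983 0.03817948] [0.0433827  0.04230954 0.0080505 ] 0.04004162162093272 ((533.8034057617188, 14.610610008239746), 21.860044479370117)
t 19.85 pos [535.9  13.5 200.3] yaw -94.95 ydown [ 0.0025 -0.0014 -1.    ] F [ 0.52  0.18 -0.64] M [-0.11   0.077  0.026] op 0.804 q [-10.5  26.8  97.6  -0.1  55.5  -5.5]
shift [ -1.  165.3  -2.4] turn [-0.15 -0.11  0.07]
```

View pics/w11.png

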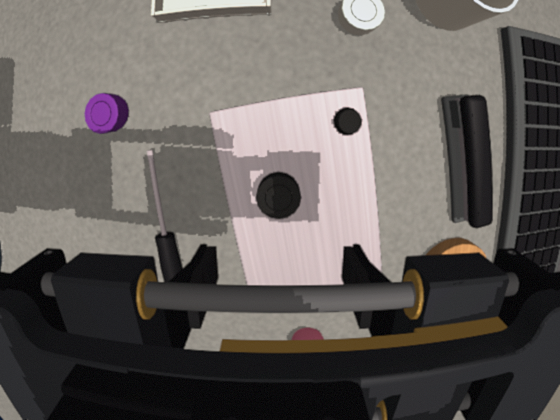

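The foot at (278,195) is the large black cylinder with the pad ring; the black one at (347,121) is the small conical stop. It measures (533.8,14.7), so I descend on it.

>>> {"op": "jog_arm", "data": {
  "motion": [-0.5,45,-1,0,0,0,-1,90,-2,0,0,0,-1,125,-2.2,0,0,0,-1,145,-2.2,0,0,0,-1,158,-2.2,0,0,0,-1,164.5,-2.2,0,0,0,-1,164.5,-2.2,0,0,0]
}}

```text
time_s: 20.72
position: [0.5335, 0.015, 0.035]
tcp_rot: [[-0.087, 0.001, 0.996], [-0.996, -0.001, -0.087], [0.001, -1.0, 0.001]]
force: [0.8, 0.7, 0.4]
opening: 0.803
```

Run:
```python
from h import *
go(([.5338,.0147,.035],-94.84))
```

```text
t 20.73 pos [533.5  15.   35. ] yaw -94.98 ydown [ 6.e-04 -6.e-04 -1.e+00] F [0.79 0.66 0.37] M [-0.034  0.018 -0.012] op 0.803 q [-10.4  42.6 103.5  -0.   33.9  -5.4]
shift [0.3 0.  0.3] turn [-0.04 -0.14  0.03]
```

>>> {"op": "jog_arm", "data": {
  "motion": [0,0,0,0,0,0,0,0,0,0,0,0,0,0,0,0,0,0,0,0,0,0,0,0,0,0,0,0,0,0,0,0,0,0,0,0],
  "gripper": 0.2
}}

```text
time_s: 21.48
position: [0.5336, 0.0155, 0.0353]
tcp_rot: [[-0.086, 0.001, 0.996], [-0.996, -0.001, -0.086], [0.0, -1.0, 0.001]]
force: [0.2, 0.4, 5.1]
opening: 0.499
```

Run:
```python
from h import *
go(([.5338,.0147,.14],-94.84),([.491,.314,.14],-94.84))
```

```text
t 21.48 pos [533.6  15.5  35.3] yaw -94.96 ydown [ 1.2e-03 -6.0e-04 -1.0e+00] F [0.25 0.35 5.12] M [-0.007  0.038  0.036] op 0.499 q [-10.3  42.5 103.5  -0.   33.9  -5.3]
shift [   0.8 -104.7    0.4] turn [-0.07 -0.12  0.03]
shift [-293.7 -104.9  -68.1] turn [-0.07 -0.12  0.03]
```

>>> {"op": "jog_arm", "data": {
  "motion": [0,-6,0,0,0,0,0,-20,0,0,0,0,0,-45,0,0,0,0,0,-75,0,0,0,0,0,-100,0,0,0,0,-15,-105,-3,0,0,0,-55,-105,-13,0,0,0,-105,-105,-24,0,0,0,-155,-105,-36,0,0,0,-205,-105,-48,0,0,0,-250,-105,-58,0,0,0,-280,-105,-65,0,0,0,-293.5,-105,-68,0,0,0,-293.5,-105,-68,0,0,0,-293.5,-105,-68,0,0,0]
}}

```text
time_s: 23.35
position: [0.4906, 0.3127, 0.1395]
tcp_rot: [[-0.087, -0.001, 0.996], [-0.996, -0.001, -0.087], [0.001, -1.0, -0.001]]
force: [-0.2, -0.4, -0.5]
opening: 0.497
```

```bash
python3 cap.py wrist w12;python3 cap.py side s12
python3 - <<'E'
from h import *
go(([.491,.314,.031],-94.84))
E
```

```text
t 23.45 pos [491.  312.5 139.7] yaw -95.05 ydown [-4.e-04 -9.e-04 -1.e+00] F [ 0.64  0.17 -0.92] M [-0.09   0.021 -0.005] op 0.5 q [21.5 34.9 93.7 -0.1 51.5 26.6]
shift [-1.600e+00  1.087e+02 -1.000e-01] turn [ 0.02 -0.21  0.06]
```

View pics/w12.png

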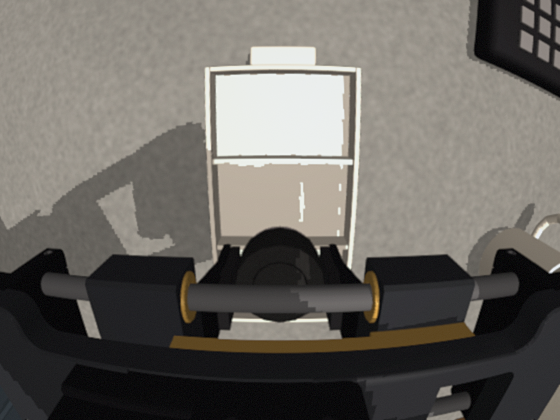

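View pics/s12.png

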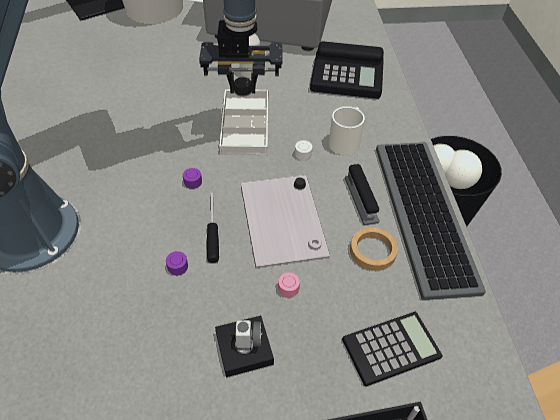

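The foot is held and the tray is below, with its tab at (283,57), rim at row 69, first divider at row 161 and second at row 243. I check the compartment's position before lowering.

Run:
```python
from h import *
z=np.load('w12.npz')
W=won(z,[[207,69],[360,69],[211,161],[354,161],[216,243],[347,247]],.03);print(W.round(4))
yaw=np.radians(-4.84);R=np.array([[np.cos(yaw),-np.sin(yaw)],[np.sin(yaw),np.cos(yaw)]])
print(((W[:,:2]-[.491,.314])@R*1000).round(1))
```

```text
[[0.4443 0.4328 0.03  ]
 [0.561  0.423  0.03  ]
 [0.4396 0.3606 0.03  ]
 [0.5515 0.3509 0.03  ]
 [0.4339 0.2917 0.03  ]
 [0.5437 0.2784 0.03  ]]
[[-56.6 114.5]
 [ 60.6 114.5]
 [-55.1  42.1]
 [ 57.2  41.8]
 [-55.  -27.1]
 [ 55.5 -31. ]]
```

Run:
```python
from h import *
z=np.load('w12.npz');P=wpts(z)
yaw=np.radians(-4.84);R=np.array([[np.cos(yaw),-np.sin(yaw)],[np.sin(yaw),np.cos(yaw)]])
for u in(235,270,330):
  for r in list(range(64,76,2))+list(range(154,170,2))+list(range(236,250,2)):
    q=P[r,u];l=(q[:2]-[.491,.314])@R*1000
    print(u,r,l.round(1),(q[2]*1000).round(1),z['p'][r,u]) if u!=330 or r>150 else 0
```

```text
235 64 [-38.9 122.1] 0.1 [142 137 128]
235 66 [-34.8 115.6] 30.4 [233 231 217]
235 68 [-34.8 114. ] 30.4 [238 240 233]
235 70 [-35.  112.6] 29.1 [168 158 144]
235 72 [-36.6 112.6] 17.4 [85 79 72]
235 74 [-37.9 112.2] 7.9 [151 149 142]
235 154 [-39.6  44. ] 3.3 [236 240 234]
235 156 [-38.3  43.4] 12.5 [128 122 113]
235 158 [-36.7  43.3] 24.5 [154 153 143]
235 160 [-36.2  42.2] 28.4 [238 241 236]
235 162 [-36.5  40.4] 26.5 [237 240 235]
235 164 [-39.8  35.4] 3.8 [205 200 186]
235 166 [-39.8  33.6] 3.8 [185 173 158]
235 168 [-39.8  31.9] 4.0 [186 174 159]
235 236 [-42.1 -30. ] 5.8 [136 128 116]
235 238 [-41.4 -29.8] 11.4 [112 104  96]
235 240 [-41.  -30.3] 14.8 [113 106  97]
235 242 [-40.3 -30.1] 19.9 [112 105  95]
235 244 [-39.6 -30. ] 24.8 [120 113 103]
235 246 [-25.7   7.3] 116.9 [95 89 81]
235 248 [-25.3   7.4] 119.8 [16 16 14]
270 64 [ -8.3 116.5] 29.7 [230 225 211]
270 66 [ -8.3 114.9] 30.1 [235 237 230]
270 68 [ -8.3 113.5] 28.8 [235 234 224]
270 70 [ -8.4 112.2] 26.6 [105  97  89]
270 72 [ -8.8 112.5] 12.8 [92 85 80]
270 74 [ -9.1 111.9] 4.0 [233 237 235]
270 154 [-9.5 43.8] 4.5
[... 425 characters left out ...]
 16 17]
270 244 [-5.6 19.1] 142.1 [15 15 15]
270 246 [-5.6 18.1] 142.1 [19 18 17]
270 248 [-5.6 18. ] 144.2 [30 29 29]
330 154 [41.7 44. ] 4.6 [237 241 238]
330 156 [40.7 43.2] 11.8 [156 155 148]
330 158 [38.6 43.3] 25.5 [133 130 123]
330 160 [38.5 41.8] 26.1 [238 241 239]
330 162 [38.5 40.2] 26.3 [238 242 239]
330 164 [42.1 35.2] 3.9 [208 204 194]
330 166 [42.1 33.5] 3.9 [184 172 158]
330 168 [42.  31.9] 5.1 [185 173 158]
330 236 [ 44.4 -30.5] 5.3 [141 133 120]
330 238 [ 43.6 -30.2] 10.9 [110 105  95]
330 240 [ 42.8 -30.1] 16.0 [112 105  96]
330 242 [ 42.1 -30. ] 20.7 [115 107  98]
330 244 [26.   9.1] 118.6 [53 50 45]
330 246 [25.6  9.1] 121.5 [20 17 17]
330 248 [25.3  8.8] 123.5 [10 12 10]
```

The depth image puts the middle compartment's walls at local y −30 and +39, so its centre is 4.7 mm further along +y than my first estimate. I correct for that and lower.

>>> {"op": "jog_arm", "data": {
  "motion": [-3,20,0.3,0,0,0,-6,45,0.5,0,0,0,-6,70,0.5,0,0,0,-6,90,0.5,0,0,0,-6,102,0.5,0,0,0,-6,107,0.5,0,0,0,-6,109,0.5,0,0,0,-6,109,0.5,0,0,0]
}}

```text
time_s: 24.45
position: [0.4922, 0.3198, 0.0313]
tcp_rot: [[-0.086, 0.001, 0.996], [-0.996, -0.0, -0.086], [0.0, -1.0, 0.001]]
force: [0.3, -0.4, -1.2]
opening: 0.496
```

Run:
```python
from h import *
go(([.492,.3186,.0293],-94.84))
```

```text
t 24.45 pos [492.2 319.8  31.3] yaw -94.96 ydown [ 1.1e-03 -1.0e-04 -1.0e+00] F [ 0.25 -0.4  -1.17] M [-0.069  0.028  0.019] op 0.496 q [22.1 45.  95.6 -0.  39.3 27.1]
shift [ 1.2  2.  -0.1] turn [-0.06 -0.12  0.  ]
```

>>> {"op": "jog_arm", "data": {
  "motion": [0.5,1,0,0,0,0,1,2,0,0,0,0,1,2,0,0,0,0]
}}

```text
time_s: 24.82
position: [0.4919, 0.3189, 0.0294]
tcp_rot: [[-0.086, 0.001, 0.996], [-0.996, 0.0, -0.086], [-0.0, -1.0, 0.001]]
force: [-0.7, 0.9, 3.2]
opening: 0.492
```

>>> {"op": "jog_arm", "data": {
  "motion": [0,0,0,0,0,0,0,0,0,0,0,0,0,0,0,0,0,0,0,0,0,0,0,0],
  "gripper": 0.68
}}

```text
time_s: 25.32
position: [0.4917, 0.3186, 0.0286]
tcp_rot: [[-0.086, -0.0, 0.996], [-0.996, -0.001, -0.086], [0.001, -1.0, -0.0]]
force: [-0.2, 0.0, 0.6]
opening: 0.681
```

>>> {"op": "jog_arm", "data": {
  "motion": [0,-10,0,0,0,0,0,-30,0,0,0,0,0,-70,0,0,0,0,0,-120,0,0,0,0,0,-170,0,0,0,0,0,-200,0,0,0,0,0,-200,0,0,0,0]
}}

```text
time_s: 26.2
position: [0.4932, 0.3195, 0.2323]
tcp_rot: [[-0.086, 0.007, 0.996], [-0.996, 0.002, -0.086], [-0.003, -1.0, 0.007]]
force: [0.2, 0.1, -0.7]
opening: 0.68
```

```bash
python3 cap.py wrist w13;python3 cap.py side s13
python3 - <<'E'
from h import *
go()
p=np.load('s13.npz')['p'];q=np.load('w13.npz')['p']
a=np.hstack([cv2.resize(p[80:170,200:320],(400,300),interpolation=2),cv2.resize(p[300:390,190:310],(400,300),interpolation=2)])
a=np.vstack([a[:,:800],cv2.resize(q,(400,300)).repeat(1,1) if 0 else np.hstack([cv2.resize(q,(400,300)),cv2.resize(p,(400,300))])])
cv2.imwrite('pics/c13.png',a[:,:,::-1])
E
```

```text
t 26.3 pos [491.1 318.5 228.6] yaw -94.95 ydown [-3.e-04 -7.e-04 -1.e+00] F [-0.51 -0.26 -0.33] M [-0.125  0.094 -0.025] op 0.68 q [22.  28.2 88.9 -0.  62.9 27. ]
```

View pics/c13.png

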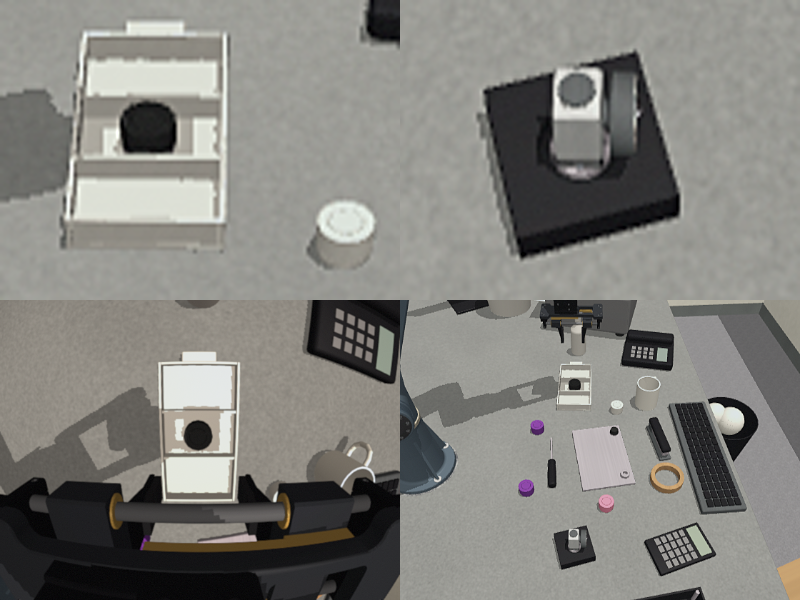

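The foot stands upright in the middle compartment at (148,127) in the crop. The gauge is upright in its socket, and the other objects are unmoved.

```bash
python3 -c "
from h import *
print(bot.hand_in())"
```

```text
the job is handed in; nothing more can be done
None
```

I graded the rubber foot as **medium** and set it down in the middle compartment of the sorting tray. The job was handed in at about 26 s of the 58 s allowed.

- **Pressing:** I pressed the gauge on the middle of the foot until it stopped moving. It then held for a little over a second at about 14–15 N.
- **Reading:** The dial shows about 4.6 mm of push-back, so the pin sank about 3.4 mm. The force readings while pressing were noisier and suggested a sink of about 2.5–4 mm.
- **Last checks:** The final pictures show the gauge upright in its socket and the foot upright in the middle compartment. The robot is clear of everything, and nothing else looks moved. I read the dial after the gauge was back in its stand and did not touch it again.
- **One disagreement:** My first tray position from the top camera was about 5 mm off along the tray. I corrected it with the wrist camera's depth image before setting the foot down.

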